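Prop the gearbox cover and let the jack down slowly

TASK

The gearbox cover is held up on the jack, with a steel stand under one end and nothing under the other: stand the wooden block that is as tall as the stand on the rubber pad, squarely under the unsupported end. Then crack the jack's release valve open a fraction of a turn so that the cover sinks slowly (never faster than about 3 cm a second) until it rests level on stand and block and the ram has gone fully down, and shut the valve again. Do not push or lift the cover with the robot, and leave everything else where it is.

Things in the scene. Friction and masses are not known exactly. Their poses are not given: they have to be found in the camera images.
- jack: Fixed jack, dark steel. Origin: on the bench under the ram's axis; z up. Its ram cylinder (72 mm diameter, 65 mm tall; foot 88 mm diameter, 8 mm high) stands at the origin; its valve block (60 x 56 mm, 45 mm tall) is centred 150 mm away along -x of this frame (towards the robot), joined by a thin pipe 18 mm above the bench. The stand and the pad lie on either side, along +y and -y of this frame (which is which varies).
- ram (a joint): Ram of the jack, m: 0 = fully up (saddle top 135 mm above the bench; it starts there or settled up to 2 mm lower), grows as it sinks, 0.055 = fully down (saddle top 80 mm). Saddle: 56 mm disc. A return spring and the load pull it down; only the release valve holds it.
- valve (a joint): Release valve, rad, vertical axis: 0 = hard shut (starts at 0 to 0.12; shut means below 0.15); counter-clockwise from above opens; stop at 1.1. Turns at about 0.15 N m, stays where left. Up to 0.25 the ram stays put; from 0.3 to 0.35 on it sinks steadily at about 2 cm/s (some 3 s in all); beyond about 0.6 it drops too fast. Shutting it stops the ram within 7 mm.
- valve_grip (a point): Middle of the valve's bar handle: a steel bar 54 mm long, 12 mm thick, 26 mm high (55 to 81 mm above the bench), turning about this point, which is 68 mm above the bench. Its x axis lies along the bar (with valve at 0 it points to the ram, with a round nose at that end), z up.
- cover: Loose aluminium gearbox cover, 0.9 kg (varies): flat plate 110 mm (x) by 210 mm (y), 14 mm thick, with a dome, 56 mm high over all. Origin: centre of its flat underside. It lies centred on the jack's saddle, its long side along the jack's y axis, underside about 134 mm above the bench at the start.
- stand: Fixed steel stand under one end of the cover: top 40 x 100 mm, 94 mm above the bench; centre 115 mm from the ram's axis, its long side along the jack's y axis. Origin: centre of its underside.
- pad: Fixed black rubber pad 60 mm (x) by 120 mm (y), 4 mm thick, flat on the bench; its centre is 115 mm from the ram's axis on the side without the stand, its long side along the jack's y axis, so it reaches 70 mm out from under the cover. Origin: centre of its underside.
- tall_block: Loose hardwood block 130 mm long (x) by 40 mm wide (y) by 90 mm tall, 0.32 kg, standing on the bench; on the pad it is as high as the stand. Origin: centre of its underside.
- short_block: Loose hardwood block of the same length and width but only 65 mm tall: too low, leave it. Origin: centre of its underside.
- piston: Loose piston, 60 mm diameter, 42 mm tall, bystander. Origin: centre of its underside.
- bearing: Loose bearing ring, 54 mm diameter, 16 mm tall, bystander. Origin: centre of its underside.
- gear: Loose gear, 92 mm diameter, 30 mm tall, bystander beyond the jack. Origin: centre of its underside.
- spray_can: Loose can, 60 mm diameter, 160 mm tall, bystander beyond the jack. Origin: centre of its underside.
- bolt_jar: Loose jar, 72 mm diameter, 90 mm tall, bystander beyond the jack. Origin: centre of its underside.
- wrench: Loose open-ended wrench lying flat beyond the jack, bystander. Origin: centre of its underside.
- screwdriver: Loose screwdriver with a black handle lying at the right of the bench (-y), bystander. Origin: centre of its underside.
Not all that is in view belongs to the job. Several things have the shape of the cover; the one meant has the colours described above.

How it is judged:
By the outcome, as a careful person would: the job done as asked, in the order asked, and still so for the second after the job is handed in, with the robot touching nothing.
It also fails if it takes over 58 s, if anything falls off the work surface, if the arm or the gripper's body presses on something with over 40 N, if the wrist force passes 120 N, or if a joint passes its speed limit or range.

ROBOT

A 7-joint arm with a two-finger parallel gripper is mounted at the origin on the work surface. World frame = base frame: x ahead of the robot, y to its left, z up, the work surface at z = 0. Lengths are in m, angles in rad, forces in N, time in s.
With the tool pointing down it reaches from about 0.4 to 0.85 m from the base axis. Payload 4.4 kg.
Tool frame: the origin (TCP) lies midway between the tips of the shut fingers; the grasp point (between the pads) lies 19 mm behind it; x points along the fingers, y is the direction in which the jaws open and shut, and the axes are right-handed (so a half turn about x gives the same grasp; the last joint's range is limited). The gripper opens to 94 mm and grips with 3 to 60 N. Pads are 16 mm wide; open, the fingers measure 119 mm over their backs; the gripper's body (75 mm by 177 mm) begins 78 mm behind the grasp point.
Start: joints at [1.108, 0.628, 0.038, 1.517, -0.027, 0.996, -0.02], TCP at [0.251, -0.599, 0.205] pointing down, gripper open.
Joint ranges: [-3.06, 3.06], [-0.37, 2.12], [-1.25, 1.32], [0.18, 2.47], [-1.1, 4.24], [0.23, 1.98], [-2.94, 2.94]. Speed limits (rad/s): [2.57, 2.57, 3.14, 3.14, 3.14, 3.14, 3.14].

INTERFACE

Orientations are given as a rotation vector (axis times angle).
In Python, from station import arm gives the robot as it stands. The module is installed in compiled form; this text tells all that it offers.
- The arm moves only by the tool arm_command, never from a script. Its argument "motion" is a list of rows, each an object of numbers: "dx", "dy", "dz": the shift along the tool's x, y, z in cm; "ax", "ay", "az": the turn, a rotation vector about the tool's x, y, z in degrees. In form: [{"dx": .., "dy": .., "dz": .., "ax": .., "ay": .., "az": ..}, ...]. A call has 1 to 12 rows; each row is the pose to reach, as a shift and turn from the pose measured when the call began, along the tool's axes at that moment; what a row does not reach only later rows make up. A row lasts 1/10 s, in which the tool goes at most 50 mm and 8.59 degrees, less where a joint would pass 70% of its speed; a pose out of reach is approached as far as the arm can. A call with a gripper value outside its range is refused whole. "gripper" is the opening in per cent of the stroke, from 0 (shut) to 100 (fully open), set as the call begins (left out, the last holds). The fingers move at their own pace and stop on an object; "force" is the grip in N (left out, the last holds). Time passes only in rows, so rows that repeat a pose let the fingers close. It gives the time, the measured TCP pose, the force and the opening at its end, in the units of the state.
- arm.sense(): the state, without advancing time (a new reading comes with each control period).
- arm.camera(name): name is "side" or "top" or "wrist"; returns a dict with "pixels" (420x560x3 uint8, blue, green, red), "z_map" (420x560 float32, m along the optical axis (not along the pixel's ray), 0 where there is no reading), "fx", "fy", "cx", "cy" (pixels), "dist_coeffs" ([k1, k2, p1, p2, k3] as OpenCV has them; the pictures are not rectified), "R" (3x3) and "t" (3): a world point X has camera coordinates R X + t; the wrist camera has in their place "mount" (4x4, takes a point from camera to tool coordinates, whose origin is the TCP and whose axes are the tool frame's). Camera axes: x right, y down, z forward; pixel columns grow to the right and rows downward; lengths in m; the calibration is good to about 2 mm. A picture is of the moment at which its call begins: read the wrist's pose just before it.
- arm.close_job(): hands the job in, once; it reports no verdict.
The state is a dict: "t": time; "q": joint angles; "qvel": joint speeds; "tau": joint torques, N m; "tool_pos": TCP position; "tool_rot": TCP orientation; "force": force on the tool from outside, world axes, zero at the start; "moment": the same for the moment, N m; "gripper_width": finger opening in m.
Only numpy, scipy, OpenCV 4.12 (cv2) and the standard library are available. Lean on these libraries where they do the work, as an engineer would, in place of code of your own. Each camera call takes 0.05 s, during which the arm holds its last target. There are 200 camera calls.

## Working session

There is one attempt and no reset: what is moved stays moved. The work goes in short steps, Python scripts to look and compute and a tool call to move; the robot and the scene stay as the last step left them, time stands still between calls to the robot, and variables do not carry over. Pictures are saved under pics/ and viewed, about 8 in all and at most 12, crops included, and the job is handed in when it is done.

Besides the shell and the picture viewer there is one more tool, called after "Emit:" by a JSON object that holds its "op" and its "data". arm_command: Moves the arm, as the interface text tells. Its arguments: {"type":"object","properties":{"motion":{"type":"array","items":{"type":"object","properties":{"dx":{"type":"number"},"dy":{"type":"number"},"dz":{"type":"number"},"ax":{"type":"number"},"ay":{"type":"number"},"az":{"type":"number"}}}},"gripper":{"type":"number"},"force":{"type":"number"}},"required":["motion"]}

```bash
mkdir -p pics; cat > h.py <<'E'
import numpy as np, cv2, pickle
from scipy.spatial.transform import Rotation as Ro
from station import arm
def grab(name):
    s=arm.sense(); c=arm.camera(name)
    if name=="wrist":
        T=np.eye(4);T[:3,:3]=Ro.from_rotvec(s["tool_rot"]).as_matrix();T[:3,3]=s["tool_pos"]
        M=T@np.array(c["mount"]); c["Rw"]=M[:3,:3]; c["o"]=M[:3,3]
    else:
        R=np.array(c["R"]);c["Rw"]=R.T; c["o"]=-R.T@np.array(c["t"])
    c["K"]=np.array([[c["fx"],0,c["cx"]],[0,c["fy"],c["cy"]],[0,0,1.]])
    c["s"]=s
    return c
def rays(c,uv):
    n=cv2.undistortPoints(np.array(uv,float).reshape(-1,1,2),c["K"],np.array(c["dist_coeffs"],float)).reshape(-1,2)
    return np.c_[n,np.ones(len(n))]
def plane(c,uv,z):
    d=rays(c,uv)@c["Rw"].T
    return c["o"]+d*((z-c["o"][2])/d[:,2])[:,None]
def cloud(c):
    h,w=c["z_map"].shape; u,v=np.meshgrid(np.arange(w),np.arange(h))
    P=(rays(c,np.stack([u,v],-1).reshape(-1,2))*c["z_map"].reshape(-1,1))@c["Rw"].T+c["o"]
    P[c["z_map"].ravel()==0]=np.nan
    return P.reshape(h,w,3)
def save(c,n): pickle.dump(dict(c),open(n,"wb"))
def load(n): return pickle.load(open(n,"rb"))
E
python3 - <<'E'
from h import *
for n in("top","side"):
    c=grab(n); save(c,n+".pkl"); cv2.imwrite(f"pics/{n}0.png",c["pixels"]); print(n,c["o"],c["Rw"][:,2])
s=arm.sense(); print(s["tool_pos"],s["tool_rot"],Ro.from_rotvec(s["tool_rot"]).as_matrix(),s["t"])
E
```

```text
top [ 0.25088137 -0.02881182  1.18170046] [ 2.00383454e-01  7.89363588e-04 -9.79717229e-01]
side [-0.11768002  0.63115612  0.95859196] [ 0.49093558 -0.52345445 -0.6964034 ]
[ 0.25100288 -0.59894401  0.20467087] [ 2.00381372  0.40459162 -2.00456327] [[-6.77128134e-04  3.86479505e-01 -9.22297747e-01]
 [ 1.50775290e-03 -9.22296515e-01 -3.86480096e-01]
 [-9.99998634e-01 -1.65229365e-03  4.17973249e-05]] 0.1
```

View pics/top0.png

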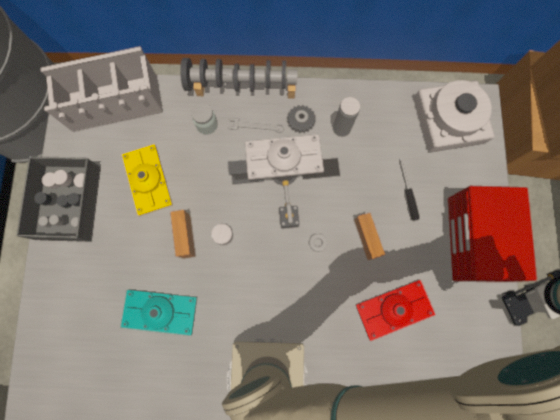

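View pics/side0.png

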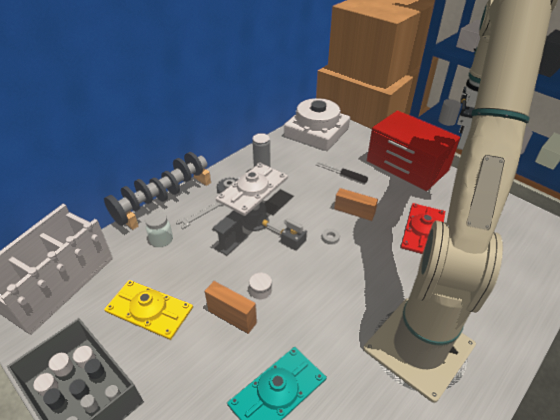

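The top view shows candidates for the tall block at (180,233) and (370,236). The aluminium cover is at (285,157). The other cover shapes (yellow, teal and red) are decoys, and so is the white housing. The dark strips on either side of the cover, (238,171) and (330,167), are the stand and the pad. Next I measure heights.

```bash
python3 - <<'E'
from h import *
c=load("top.pkl"); P=cloud(c); hsv=cv2.cvtColor(c["pixels"],cv2.COLOR_BGR2HSV)
print("grid z strips",[ (u,np.round(np.nanmedian(P[v-2:v+3,u-2:u+3].reshape(-1,3),0),3)) for u,v in((238,171),(330,167),(285,157),(255,150),(288,215),(180,225),(370,230))])
m=cv2.inRange(hsv,(5,110,60),(20,255,255)); m[:190]=0;m[270:]=0
n,l,st,ce=cv2.connectedComponentsWithStats(m)
for i in range(1,n):
    if st[i,4]<100: continue
    q=P[l==i]; zt=np.nanpercentile(q[:,2],90); t=q[q[:,2]>zt-.008]
    r=cv2.minAreaRect(t[:,:2].astype(np.float32)*1000)
    print("block",ce[i],"ztop",zt,"rect mm",np.round(r[0],1),np.round(r[1],1),r[2])
X=P.reshape(-1,3); X=X[(X[:,0]>.3)&(X[:,0]<.8)&(abs(X[:,1])<.3)]
# cover plate outline
t=X[(X[:,2]>.135)&(X[:,2]<.156)&(abs(X[:,1]+.03)<.15)&(X[:,0]>.45)]
r=cv2.minAreaRect(t[:,:2].astype(np.float32)*1000); print("cover",r, len(t))
# valve bar
b=X[(X[:,2]>.072)&(X[:,2]<.09)&(X[:,0]>.3)&(X[:,0]<.53)&(abs(X[:,1]+.03)<.06)]
print("bar",len(b),b.mean(0),b.min(0),b.max(0), cv2.minAreaRect(b[:,:2].astype(np.float32)*1000))
b=X[(X[:,2]>.035)&(X[:,2]<.05)&(X[:,0]>.3)&(X[:,0]<.53)&(abs(X[:,1]+.03)<.06)]
print("vblock",len(b), cv2.minAreaRect(b[:,:2].astype(np.float32)*1000))
# dark pad
d=(hsv[:,:,2]<75); 
for nm,a,bb in(("L",0.04,.2),("R",-.25,-.1)):
    q=P[d]; q=q[(q[:,0]>.45)&(q[:,0]<.7)&(q[:,1]>a)&(q[:,1]<bb)]
    print(nm,len(q),np.nanpercentile(q,[5,50,95],axis=0).round(3).tolist())
big=np.hstack([cv2.resize(c["pixels"][120:250,220:350],(520,520),interpolation=3)])
s=load("side.pkl")["pixels"][150:260,200:400]
cv2.imwrite("pics/crop1.png",np.vstack([cv2.resize(c["pixels"][135:265,155:405],(550,286),interpolation=3),cv2.resize(s,(550,302),interpolation=3)]))
E
```

```text
grid z strips [(238, array([0.588, 0.1  , 0.094])), (330, array([ 0.638, -0.179,  0.005])), (285, array([ 0.603, -0.035,  0.187])), (255, array([0.634, 0.049, 0.15 ])), (288, array([ 0.465, -0.048,  0.081])), (180, array([0.425, 0.257, 0.091])), (370, array([ 0.43 , -0.287,  0.066]))]
block [180.74583333 233.02083333] ztop 0.09338999830071404 rect mm [405.5 256.8] [127.9  40.6] 11.3318452835083
block [369.57402235 236.5349162 ] ztop 0.06827418718486315 rect mm [ 415.9 -288.6] [127.4  40.1] 18.823781967163086
cover ((618.4031372070312, -29.80266571044922), (111.00946807861328, 210.27249145507812), 7.293452739715576) 1852
bar 82 [ 0.46961575 -0.05005947  0.08102574] [ 0.44226279 -0.05778392  0.07226561] [ 0.49864364 -0.04200884  0.08693033] ((470.571533203125, -50.116493225097656), (57.3665657043457, 11.947823524475098), 8.534550666809082)
vblock 279 ((468.62939453125, -50.34796905517578), (60.09282302856445, 55.86969757080078), 6.691256046295166)
L 0 [nan, nan, nan]
R 6 [[0.61, -0.194, 0.002], [0.626, -0.171, 0.005], [0.641, -0.112, 0.005]]
  return np.nanmean(a, axis, out=out, keepdims=keepdims)
```

View pics/crop1.png

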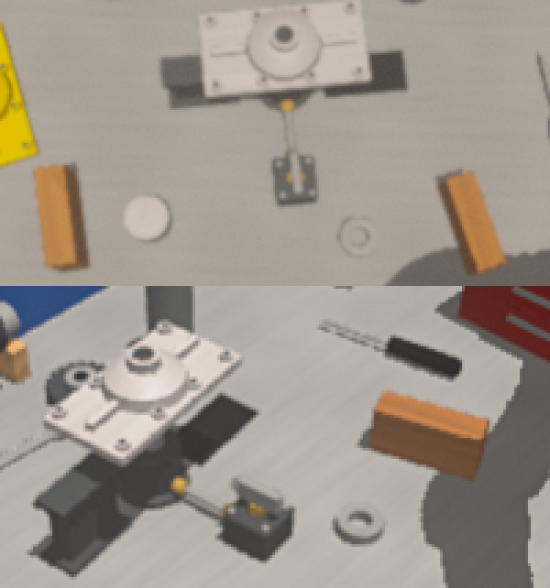

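The crop confirms that the stand is at +y (left, top z 0.094) and the pad is at -y (right, z 0.005). The left block at (180,233) measures 0.091 high, so it is the tall one. The right block at (370,236) measures 0.066, so it is the short one. Next I write a move planner and check where the spray can stands relative to the gripper body.

```bash
cat >> h.py <<'E'
def go(pos,yaw):
    """print the tool-frame shift (cm) and turn (deg) to a tool-down pose with tool y at yaw deg"""
    s=arm.sense(); R=Ro.from_rotvec(s["tool_rot"]).as_matrix(); a=np.radians(yaw)
    x=np.array([0,0,-1.]); y=np.array([np.cos(a),np.sin(a),0]); T=np.c_[x,y,np.cross(x,y)]
    d=R.T@(np.array(pos)-s["tool_pos"])*100; r=np.degrees(Ro.from_matrix(R.T@T).as_rotvec())
    print("pos",np.round(s["tool_pos"],4),"F",np.round(s["force"],1),"w",round(s["gripper_width"],4),"t",round(s["t"],2)); print("shift",d.round(2),"turn",r.round(2))
ram=np.array([.6184,-.0298]); JY=7.4
ex=np.array([np.cos(np.radians(JY)),np.sin(np.radians(JY))]); ey=np.array([-ex[1],ex[0]])
def J(x,y,z): return [*(ram+x*ex+y*ey),z]
E
python3 - <<'E'
from h import *
c=load("top.pkl"); P=cloud(c); X=P.reshape(-1,3)
q=X[(X[:,2]>.145)&(X[:,2]<.17)&(X[:,0]>.6)&(X[:,1]<-.15)&(X[:,1]>-.3)&(X[:,0]<.85)]
print(cv2.minEnclosingCircle(q[:,:2].astype(np.float32)*1000),len(q)); cc=np.array(cv2.minEnclosingCircle(q[:,:2].astype(np.float32))[0])-ram
print("can in jack frame",cc@ex,cc@ey)
# pad points in depth + short scrape
q=X[(X[:,2]>-.01)&(X[:,2]<.012)]; 
hsv=cv2.cvtColor(c["pixels"],cv2.COLOR_BGR2HSV)
m=((hsv[:,:,2]<95)).astype(np.uint8); m[:150]=0;m[190:]=0;m[:,:318]=0;m[:,345:]=0
v,u=np.nonzero(m); p=plane(c,np.c_[u,v],.004); print("pad",len(p),cv2.minAreaRect(p[:,:2].astype(np.float32)*1000)); d=p[:,:2]-ram
print("pad jack x",np.percentile(d@ex,[2,98]),"y",np.percentile(d@ey,[0,100]))
go([.46,-.15,.24],10)
u=np.array([np.cos(np.radians(11.3)),np.sin(np.radians(11.3))]); print(np.array([.4055,.2568])+.04*u)
E
```

```text
((768.8110961914062, -214.08270263671875), 30.109357833862305) 345
can in jack frame 0.12542355824661244 -0.20212011572542662
pad 247 ((636.2274169921875, -170.52938842773438), (53.049861907958984, 65.72139739990234), 7.540356636047363)
pad jack x [-0.02630865  0.02486138] y [-0.17473503 -0.10905374]
pos [ 0.251  -0.5989  0.2047] F [-0.5  0.   1.3] w 0.0941 t 0.1
shift [ -3.48 -33.33 -36.63] turn [-7.726e+01 -6.000e-02  8.000e-02]
[0.44472459 0.26463785]
```

Emit:
{"op": "arm_command", "data": {"motion": [{"dx": -3.5,"dy": -33.3,"dz": -36.6,"ax": -77},{"dx": -3.5,"dy": -33.3,"dz": -36.6,"ax": -77},{"dx": -3.5,"dy": -33.3,"dz": -36.6,"ax": -77},{"dx": -3.5,"dy": -33.3,"dz": -36.6,"ax": -77},{"dx": -3.5,"dy": -33.3,"dz": -36.6,"ax": -77},{"dx": -3.5,"dy": -33.3,"dz": -36.6,"ax": -77},{"dx": -3.5,"dy": -33.3,"dz": -36.6,"ax": -77},{"dx": -3.5,"dy": -33.3,"dz": -36.6,"ax": -77},{"dx": -3.5,"dy": -33.3,"dz": -36.6,"ax": -77},{"dx": -3.5,"dy": -33.3,"dz": -36.6,"ax": -77},{"dx": -3.5,"dy": -33.3,"dz": -36.6,"ax": -77}], "gripper": 100}}

```text
schema error: expected keys dx, dy, dz, ax, ay, az
```

```bash
python3 -c "
from h import *
go([.445,.265,.17],101.3)"
```

```text
pos [ 0.251  -0.5989  0.2047] F [-0.5  0.   1.3] w 0.0941 t 0.1
shift [  3.58 -72.18 -51.28] turn [-1.6856e+02 -1.4000e-01  2.0000e-02]
```

Emit:
{"op": "arm_command", "data": {"motion": [{"dx": -3.5,"dy": -33.3,"dz": -36.6,"ax": -77,"ay": 0,"az": 0},{"dx": -3.5,"dy": -33.3,"dz": -36.6,"ax": -77,"ay": 0,"az": 0},{"dx": -3.5,"dy": -33.3,"dz": -36.6,"ax": -77,"ay": 0,"az": 0},{"dx": -3.5,"dy": -33.3,"dz": -36.6,"ax": -77,"ay": 0,"az": 0},{"dx": -3.5,"dy": -33.3,"dz": -36.6,"ax": -77,"ay": 0,"az": 0},{"dx": -3.5,"dy": -33.3,"dz": -36.6,"ax": -77,"ay": 0,"az": 0},{"dx": -3.5,"dy": -33.3,"dz": -36.6,"ax": -77,"ay": 0,"az": 0},{"dx": -3.5,"dy": -33.3,"dz": -36.6,"ax": -77,"ay": 0,"az": 0},{"dx": -3.5,"dy": -33.3,"dz": -36.6,"ax": -77,"ay": 0,"az": 0},{"dx": -3.5,"dy": -33.3,"dz": -36.6,"ax": -77,"ay": 0,"az": 0},{"dx": -3.5,"dy": -33.3,"dz": -36.6,"ax": -77,"ay": 0,"az": 0}], "gripper": 100}}

```text
t: 1.2
tool_pos: [0.4629, -0.1432, 0.2409]
tool_rot: [1.08, 1.291, -1.071]
force: [0.3, 0.4, 0.7]
gripper_width: 0.094
```

```bash
python3 -c "
from h import *
go([.445,.265,.17],101.3)"
```

```text
pos [ 0.4629 -0.1432  0.2409] F [0.3 0.4 0.7] w 0.094 t 1.2
shift [  7.29   5.56 -40.45] turn [-9.093e+01 -4.000e-02 -3.500e-01]
```

Emit:
{"op": "arm_command", "data": {"motion": [{"dx": 7,"dy": 5.6,"dz": -40.4,"ax": -91,"ay": 0,"az": 0},{"dx": 7,"dy": 5.6,"dz": -40.4,"ax": -91,"ay": 0,"az": 0},{"dx": 7,"dy": 5.6,"dz": -40.4,"ax": -91,"ay": 0,"az": 0},{"dx": 7,"dy": 5.6,"dz": -40.4,"ax": -91,"ay": 0,"az": 0},{"dx": 7,"dy": 5.6,"dz": -40.4,"ax": -91,"ay": 0,"az": 0},{"dx": 7,"dy": 5.6,"dz": -40.4,"ax": -91,"ay": 0,"az": 0},{"dx": 7,"dy": 5.6,"dz": -40.4,"ax": -91,"ay": 0,"az": 0},{"dx": 7,"dy": 5.6,"dz": -40.4,"ax": -91,"ay": 0,"az": 0},{"dx": 7,"dy": 5.6,"dz": -40.4,"ax": -91,"ay": 0,"az": 0},{"dx": 7,"dy": 5.6,"dz": -40.4,"ax": -91,"ay": 0,"az": 0},{"dx": 7,"dy": 5.6,"dz": -40.4,"ax": -91,"ay": 0,"az": 0},{"dx": 7,"dy": 5.6,"dz": -40.4,"ax": -91,"ay": 0,"az": 0}]}}

```text
t: 2.4
tool_pos: [0.4455, 0.2638, 0.1722]
tool_rot: [-0.152, 1.564, 0.159]
force: [0.4, 0.9, -0.3]
gripper_width: 0.0944
```

```bash
python3 -c "
from h import *
c=grab('wrist'); P=cloud(c); cv2.imwrite('pics/w1.png',c['pixels'])
hsv=cv2.cvtColor(c['pixels'],cv2.COLOR_BGR2HSV)
q=P[cv2.inRange(hsv,(5,110,60),(20,255,255))>0]; q=q[(q[:,2]>.082)&(q[:,2]<.1)&(q[:,1]>.15)&(q[:,1]<.35)]
print(len(q),np.median(q[:,2]),cv2.minAreaRect(q[:,:2].astype(np.float32)*1000))
go([.445,.265,.061],101.3)"
```

```text
7842 0.08951647192434209 ((404.4239501953125, 258.3222351074219), (128.5963592529297, 39.15201187133789), 11.431057929992676)
pos [0.4456 0.2637 0.1723] F [-0.1 -0.2  0.7] w 0.0939 t 2.45
shift [11.13  0.1  -0.06] turn [-0.11  0.13 -0.22]
```

View pics/w1.png

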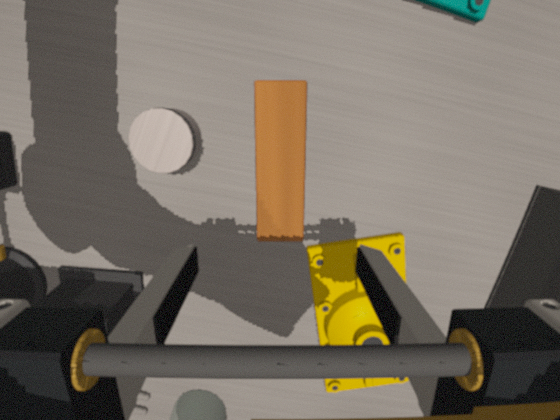

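The wrist view shows the tall block at (280,160), centred between the fingers. The yellow cover at right is lower than the fingertips will go. Now I descend, then grip at 45 N.

Emit:
{"op": "arm_command", "data": {"motion": [{"dx": 4,"dy": 0.2,"dz": -0.1,"ax": 0,"ay": 0,"az": 0},{"dx": 8,"dy": 0.2,"dz": 0,"ax": 0,"ay": 0,"az": 0},{"dx": 11.1,"dy": 0.2,"dz": 0.2,"ax": 0,"ay": 0,"az": 0},{"dx": 11.1,"dy": 0.2,"dz": 0.2,"ax": 0,"ay": 0,"az": 0},{"dx": 11.1,"dy": 0.2,"dz": 0.2,"ax": 0,"ay": 0,"az": 0}]}}

```text
t: 2.95
tool_pos: [0.4474, 0.2664, 0.0617]
tool_rot: [-0.149, 1.564, 0.155]
force: [0.6, -0.2, 0.4]
gripper_width: 0.0941
```

Emit:
{"op": "arm_command", "data": {"motion": [{"dx": 0,"dy": 0,"dz": 0,"ax": 0,"ay": 0,"az": 0},{"dx": 0,"dy": 0,"dz": 0,"ax": 0,"ay": 0,"az": 0},{"dx": 0,"dy": 0,"dz": 0,"ax": 0,"ay": 0,"az": 0},{"dx": 0,"dy": 0,"dz": 0,"ax": 0,"ay": 0,"az": 0},{"dx": 0,"dy": 0,"dz": 0,"ax": 0,"ay": 0,"az": 0},{"dx": 0,"dy": 0,"dz": 0,"ax": 0,"ay": 0,"az": 0},{"dx": 0,"dy": 0,"dz": 0,"ax": 0,"ay": 0,"az": 0},{"dx": 0,"dy": 0,"dz": 0,"ax": 0,"ay": 0,"az": 0}], "gripper": 0, "force": 50}}

```text
t: 3.75
tool_pos: [0.4474, 0.2666, 0.0617]
tool_rot: [-0.149, 1.564, 0.156]
force: [0.3, 0.3, 0.9]
gripper_width: 0.0393
```

```bash
python3 -c "
from h import *
go([.445,.265,.20],101.3)"
```

```text
pos [0.4474 0.2666 0.0617] F [0.3 0.3 0.9] w 0.0393 t 3.75
shift [-13.83  -0.06  -0.24] turn [-0.18  0.11 -0.23]
```

Emit:
{"op": "arm_command", "data": {"motion": [{"dx": -1,"dy": 0,"dz": 0,"ax": 0,"ay": 0,"az": 0},{"dx": -3,"dy": 0,"dz": 0,"ax": 0,"ay": 0,"az": 0},{"dx": -6,"dy": 0,"dz": 0,"ax": 0,"ay": 0,"az": 0},{"dx": -10,"dy": 0,"dz": 0,"ax": 0,"ay": 0,"az": 0},{"dx": -14,"dy": 0,"dz": 0,"ax": 0,"ay": 0,"az": 0},{"dx": -17,"dy": 0,"dz": 0,"ax": 0,"ay": 0,"az": 0},{"dx": -19,"dy": 0,"dz": 0,"ax": 0,"ay": 0,"az": 0},{"dx": -19,"dy": 0,"dz": 0,"ax": 0,"ay": 0,"az": 0}]}}

```text
t: 4.55
tool_pos: [0.4481, 0.2669, 0.2545]
tool_rot: [-0.147, 1.559, 0.157]
force: [0.7, 0.6, -3.4]
gripper_width: 0.0396
```

```bash
python3 -c "
from h import *
go([.47,-.08,.25],54)"
```

```text
pos [0.4481 0.2669 0.2545] F [ 0.7  0.6 -3.4] w 0.0396 t 4.55
shift [  0.23 -34.46  -4.53] turn [47.11  0.24 -0.46]
```

Emit:
{"op": "arm_command", "data": {"motion": [{"dx": 0,"dy": -2,"dz": -0.3,"ax": 3,"ay": 0,"az": 0},{"dx": 0,"dy": -5,"dz": -0.7,"ax": 8,"ay": 0,"az": 0},{"dx": 0,"dy": -9,"dz": -1.2,"ax": 13,"ay": 0,"az": 0},{"dx": 0,"dy": -13,"dz": -1.7,"ax": 18,"ay": 0,"az": 0},{"dx": 0,"dy": -17,"dz": -2.2,"ax": 24,"ay": 0,"az": 0},{"dx": 0.1,"dy": -21,"dz": -2.8,"ax": 29,"ay": 0,"az": 0},{"dx": 0.1,"dy": -25,"dz": -3.3,"ax": 35,"ay": 0,"az": 0},{"dx": 0.2,"dy": -29,"dz": -3.8,"ax": 40,"ay": 0,"az": 0},{"dx": 0.2,"dy": -32,"dz": -4.2,"ax": 44,"ay": 0,"az": 0},{"dx": 0.2,"dy": -34.5,"dz": -4.5,"ax": 47,"ay": 0,"az": 0},{"dx": 0.2,"dy": -34.5,"dz": -4.5,"ax": 47,"ay": 0,"az": 0}]}}

```text
t: 5.65
tool_pos: [0.469, -0.0847, 0.2485]
tool_rot: [0.5, 1.513, -0.492]
force: [-0.1, -0.7, -3.2]
gripper_width: 0.0396
```

```bash
python3 -c "
from h import *
go(J(-.03,-.29,.25),7.4)"
```

```text
pos [ 0.469  -0.0847  0.2485] F [-0.1 -0.7 -3.2] w 0.0396 t 5.65
shift [-0.24 -9.77 26.66] turn [46.3  -0.19 -0.27]
```

Emit:
{"op": "arm_command", "data": {"motion": [{"dx": -0.2,"dy": -1,"dz": 2,"ax": 4,"ay": 0,"az": 0},{"dx": -0.2,"dy": -2,"dz": 5,"ax": 9,"ay": 0,"az": 0},{"dx": -0.2,"dy": -3,"dz": 8,"ax": 14,"ay": 0,"az": 0},{"dx": -0.2,"dy": -4.1,"dz": 11.2,"ax": 19,"ay": 0,"az": 0},{"dx": -0.2,"dy": -5.3,"dz": 14.5,"ax": 25,"ay": 0,"az": 0},{"dx": -0.2,"dy": -6.6,"dz": 18,"ax": 31,"ay": 0,"az": 0},{"dx": -0.2,"dy": -7.7,"dz": 21,"ax": 37,"ay": 0,"az": 0},{"dx": -0.2,"dy": -8.8,"dz": 24,"ax": 42,"ay": 0,"az": 0},{"dx": -0.2,"dy": -9.5,"dz": 26,"ax": 46,"ay": 0,"az": 0},{"dx": -0.2,"dy": -9.8,"dz": 26.7,"ax": 46.3,"ay": 0,"az": 0},{"dx": -0.2,"dy": -9.8,"dz": 26.7,"ax": 46.3,"ay": 0,"az": 0}]}}

```text
t: 6.75
tool_pos: [0.6257, -0.3212, 0.2478]
tool_rot: [1.117, 1.273, -1.109]
force: [0.5, -0.4, -3.1]
gripper_width: 0.0397
```

```bash
python3 -c "
from h import *
c=grab('side'); cv2.imwrite('pics/s2.png',cv2.resize(c['pixels'][90:300,180:460],(800,600)))
w=grab('wrist'); P=cloud(w); hsv=cv2.cvtColor(w['pixels'],cv2.COLOR_BGR2HSV)
q=P[cv2.inRange(hsv,(5,110,60),(20,255,255))>0]; q=q[(q[:,2]>.23)&(q[:,2]<.34)]; print(np.nanpercentile(q,[2,50,98],axis=0).round(4))
r=cv2.minAreaRect(q[:,:2].astype(np.float32)*1000); print(len(q),r)
t=q[q[:,2]>np.percentile(q[:,2],50)-.02]; A=np.c_[t[:,:2]-t[:,:2].mean(0),np.ones(len(t))]; f=np.linalg.lstsq(A,t[:,2],rcond=None)[0]; print('tilt deg',np.degrees(f[:2]),f[2])
go(J(0,-.26,.0795),7.4)"
```

```text
[[ 0.5967 -0.3362  0.2752]
 [ 0.6192 -0.2657  0.2765]
 [ 0.6423 -0.2148  0.278 ]]
21900 ((620.5725708007812, -276.6235046386719), (41.26100540161133, 129.45297241210938), 7.515222072601318)
tilt deg [0.18225476 0.430413  ] 0.2765551819800554
pos [ 0.6256 -0.3197  0.2489] F [-0.5  0.5 -2.9] w 0.0398 t 6.85
shift [16.96  3.   -2.71] turn [ 0.17 -0.4  -0.08]
```

View pics/s2.png

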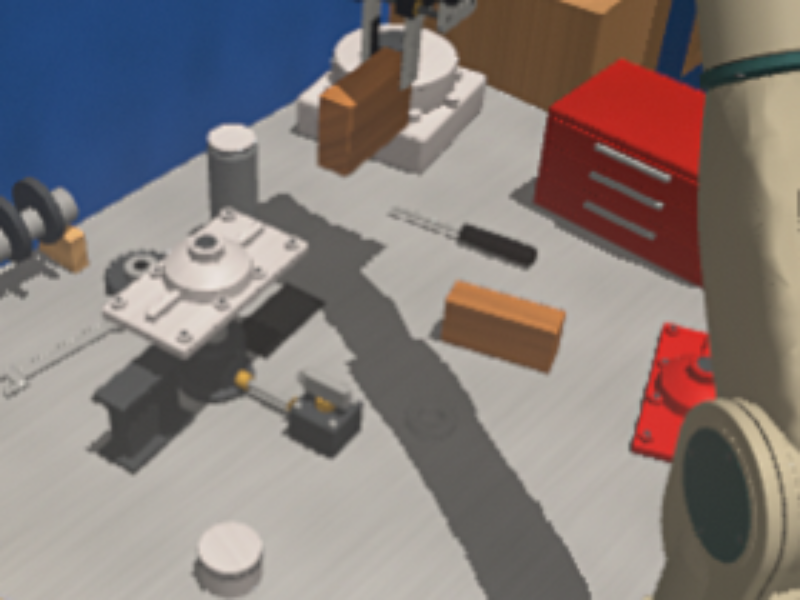

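The side view shows the block held upright and square (yaw 7.5°, tilt under 0.5°), with a clear way to the pad at (285,315). Now I descend outside the cover.

Emit:
{"op": "arm_command", "data": {"motion": [{"dx": 2,"dy": 1,"dz": -1,"ax": 0,"ay": 0,"az": 0},{"dx": 5,"dy": 2,"dz": -2,"ax": 0,"ay": 0,"az": 0},{"dx": 9,"dy": 3,"dz": -2.7,"ax": 0,"ay": 0,"az": 0},{"dx": 13,"dy": 3,"dz": -2.7,"ax": 0,"ay": -0.4,"az": 0},{"dx": 16,"dy": 3,"dz": -2.7,"ax": 0,"ay": -0.4,"az": 0},{"dx": 17,"dy": 3,"dz": -2.7,"ax": 0,"ay": -0.4,"az": 0},{"dx": 17,"dy": 3,"dz": -2.7,"ax": 0,"ay": -0.4,"az": 0},{"dx": 17,"dy": 3,"dz": -2.7,"ax": 0,"ay": -0.4,"az": 0}]}}

```text
t: 7.65
tool_pos: [0.6531, -0.2877, 0.0811]
tool_rot: [1.113, 1.265, -1.108]
force: [-0.4, 0.3, -2.2]
gripper_width: 0.0397
```

```bash
python3 -c "
from h import *
go(J(0,-.1615,.0795),7.4)"
```

```text
pos [ 0.6531 -0.2877  0.0811] F [-0.4  0.3 -2.2] w 0.0397 t 7.65
shift [ 0.15 -0.08 -9.87] turn [ 0.19  0.05 -0.24]
```

Emit:
{"op": "arm_command", "data": {"motion": [{"dx": 0.1,"dy": -0.1,"dz": -1,"ax": 0,"ay": 0,"az": 0},{"dx": 0.1,"dy": -0.1,"dz": -2.5,"ax": 0,"ay": 0,"az": 0},{"dx": 0.1,"dy": -0.1,"dz": -4,"ax": 0,"ay": 0,"az": 0},{"dx": 0.1,"dy": -0.1,"dz": -5.5,"ax": 0,"ay": 0,"az": 0},{"dx": 0.1,"dy": -0.1,"dz": -7,"ax": 0,"ay": 0,"az": 0},{"dx": 0.1,"dy": -0.1,"dz": -8.3,"ax": 0,"ay": 0,"az": 0},{"dx": 0.1,"dy": -0.1,"dz": -9.3,"ax": 0,"ay": 0,"az": 0},{"dx": 0.1,"dy": -0.1,"dz": -9.9,"ax": 0,"ay": 0,"az": 0},{"dx": 0.1,"dy": -0.1,"dz": -9.9,"ax": 0,"ay": 0,"az": 0},{"dx": 0.1,"dy": -0.1,"dz": -9.9,"ax": 0,"ay": 0,"az": 0}]}}

```text
t: 8.65
tool_pos: [0.639, -0.1905, 0.08]
tool_rot: [1.112, 1.265, -1.109]
force: [-0.0, -1.3, -3.9]
gripper_width: 0.0393
```

```bash
python3 -c "
from h import *
go(J(0,-.1615,.0665),7.4)"
```

```text
pos [ 0.639  -0.1905  0.08  ] F [-0.  -1.3 -3.9] w 0.0393 t 8.65
shift [ 1.35  0.02 -0.05] turn [ 0.16  0.1  -0.23]
```

Emit:
{"op": "arm_command", "data": {"motion": [{"dx": 0.5,"dy": 0,"dz": 0,"ax": 0,"ay": 0,"az": 0},{"dx": 1.0,"dy": 0,"dz": 0,"ax": 0,"ay": 0,"az": 0},{"dx": 1.3,"dy": 0,"dz": 0,"ax": 0,"ay": 0,"az": 0},{"dx": 1.4,"dy": 0,"dz": 0,"ax": 0,"ay": 0,"az": 0},{"dx": 1.45,"dy": 0,"dz": 0,"ax": 0,"ay": 0,"az": 0},{"dx": 1.45,"dy": 0,"dz": 0,"ax": 0,"ay": 0,"az": 0},{"dx": 1.45,"dy": 0,"dz": 0,"ax": 0,"ay": 0,"az": 0}]}}

```text
t: 9.35
tool_pos: [0.6387, -0.1911, 0.0658]
tool_rot: [1.112, 1.265, -1.11]
force: [-2.6, -2.4, 1.9]
gripper_width: 0.0397
```

Emit:
{"op": "arm_command", "data": {"motion": [{"dx": 0,"dy": 0,"dz": 0,"ax": 0,"ay": 0,"az": 0},{"dx": 0,"dy": 0,"dz": 0,"ax": 0,"ay": 0,"az": 0},{"dx": 0,"dy": 0,"dz": 0,"ax": 0,"ay": 0,"az": 0},{"dx": 0,"dy": 0,"dz": 0,"ax": 0,"ay": 0,"az": 0},{"dx": 0,"dy": 0,"dz": 0,"ax": 0,"ay": 0,"az": 0}], "gripper": 75}}

```text
t: 9.85
tool_pos: [0.6389, -0.1908, 0.0658]
tool_rot: [1.112, 1.265, -1.11]
force: [-0.5, 1.0, 0.3]
gripper_width: 0.0705
```

Emit:
{"op": "arm_command", "data": {"motion": [{"dx": -2,"dy": 0,"dz": 0,"ax": 0,"ay": 0,"az": 0},{"dx": -6,"dy": 0,"dz": 0.5,"ax": 0,"ay": 0,"az": 0},{"dx": -10,"dy": 0,"dz": 1,"ax": 0,"ay": 0,"az": 0},{"dx": -14,"dy": 0,"dz": 2,"ax": 0,"ay": 0,"az": 0},{"dx": -17,"dy": 0,"dz": 3,"ax": 0,"ay": 0,"az": 0},{"dx": -18,"dy": 0,"dz": 4,"ax": 0,"ay": 0,"az": 0},{"dx": -18,"dy": 0,"dz": 4,"ax": 0,"ay": 0,"az": 0}]}}

```text
t: 10.55
tool_pos: [0.6439, -0.2325, 0.2467]
tool_rot: [1.113, 1.26, -1.111]
force: [-0.9, -0.3, 0.1]
gripper_width: 0.0704
```

```bash
python3 -c "
from h import *
w=grab('wrist'); P=cloud(w); hsv=cv2.cvtColor(w['pixels'],cv2.COLOR_BGR2HSV); cv2.imwrite('pics/w2.png',w['pixels'])
q=P[cv2.inRange(hsv,(5,110,60),(20,255,255))>0]; q=q[(q[:,2]>.084)&(q[:,2]<.104)&(q[:,1]<-.09)]
r=cv2.minAreaRect(q[:,:2].astype(np.float32)*1000); print(len(q),r,np.median(q[:,2])); d=q[:,:2]-ram
print('jack x',np.percentile(d@ex,[1,99]),'y',np.percentile(d@ey,[1,99]))
# cover plate from wrist
X=P.reshape(-1,3); t=X[(X[:,2]>.138)&(X[:,2]<.156)&(X[:,0]<.7)&(X[:,1]>-.16)]; print('plate',len(t),cv2.minAreaRect(t[:,:2].astype(np.float32)*1000) if len(t) else 0)
b=(P[...,2]>.07)&(P[...,2]<.09)&(P[...,0]<.52)&(P[...,0]>.42)&(abs(P[...,1]+.05)<.06); b=P[b]; print('bar',len(b),cv2.minAreaRect(b[:,:2].astype(np.float32)*1000) if len(b)>5 else 0)
go([.4694,-.0500,.16],97.4)"
```

```text
3266 ((606.439453125, -342.46380615234375), (430.8028869628906, 60.27000427246094), 79.9665756225586) 0.09343297574724518
jack x [-0.01981483  0.01967895] y [-0.18239101 -0.10520044]
plate 11880 ((628.4978637695312, -102.10919189453125), (110.81234741210938, 67.1274642944336), 7.639861106872559)
bar 0 0
pos [ 0.6429 -0.231   0.2448] F [-0.9  0.4  0.3] w 0.0709 t 10.6
shift [  8.4  -14.87 -20.22] turn [-8.992e+01  2.200e-01 -3.000e-02]
```

View pics/w2.png

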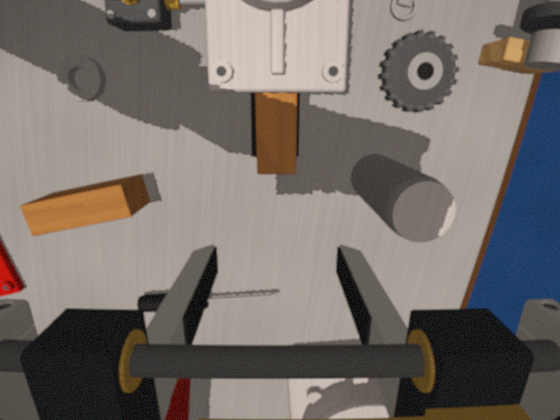

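The wrist view shows the block at (277,130), standing centred on the pad and running under the cover edge. It is at jack x ±0.020, its outer end at y -0.182, so it is centred at y -0.117. Its top is at 0.0934. Now to the valve.

Emit:
{"op": "arm_command", "data": {"motion": [{"dx": 0,"dy": -2,"dz": -3,"ax": 8,"ay": 0,"az": 0},{"dx": 0,"dy": -5,"dz": -7,"ax": 16,"ay": 0,"az": 0},{"dx": 0,"dy": -8,"dz": -11,"ax": 25,"ay": 0,"az": 0},{"dx": 1,"dy": -11,"dz": -15,"ax": 33,"ay": 0,"az": 0},{"dx": 3,"dy": -13.5,"dz": -18.5,"ax": 41,"ay": 0,"az": 0},{"dx": 5,"dy": -14.9,"dz": -20.2,"ax": 50,"ay": 0,"az": 0},{"dx": 7,"dy": -14.9,"dz": -20.2,"ax": 58,"ay": 0,"az": 0},{"dx": 7.5,"dy": -14.9,"dz": -20.2,"ax": 66,"ay": 0,"az": 0},{"dx": 7.5,"dy": -14.9,"dz": -20.2,"ax": 75,"ay": 0,"az": 0},{"dx": 7.5,"dy": -14.9,"dz": -20.2,"ax": 83,"ay": 0,"az": 0},{"dx": 7.5,"dy": -14.9,"dz": -20.2,"ax": 90,"ay": 0,"az": 0},{"dx": 7.5,"dy": -14.9,"dz": -20.2,"ax": 90,"ay": 0,"az": 0}], "gripper": 60}}

```text
t: 11.8
tool_pos: [0.4672, -0.0495, 0.1672]
tool_rot: [2.151, 0.139, -2.154]
force: [-0.4, 0.7, -0.3]
gripper_width: 0.0565
```

```bash
python3 -c "
from h import *
w=grab('wrist'); P=cloud(w); cv2.imwrite('pics/w3.png',w['pixels'])
def reg(a,z,n):
    b=P[(P[...,2]>a)&(P[...,2]<z)&(P[...,0]<.515)&(P[...,0]>.42)&(abs(P[...,1]+.05)<.06)]; print(n,len(b),cv2.minAreaRect(b[:,:2].astype(np.float32)*1000) if len(b)>5 else 0)
    return b
b=reg(.075,.09,'bar'); reg(.038,.052,'block')
d=b[:,:2]-b[:,:2].mean(0); e=np.linalg.svd(d,full_matrices=False)[2][0]; print('bar yaw',np.degrees(np.arctan2(e[1],e[0]))%180, b.mean(0))
go([.4694,-.0500,.055],-82.6)"
```

```text
bar 867 ((471.7822265625, -50.91056442260742), (57.5533447265625, 11.260822296142578), 7.912611961364746)
block 2592 ((470.23394775390625, -51.49774932861328), (59.117431640625, 56.08086013793945), 7.5220866203308105)
bar yaw 7.981997868071943 [ 0.47184794 -0.05102949  0.07991607]
pos [ 0.4674 -0.0496  0.1675] F [ 0.7  0.6 -0.6] w 0.0562 t 11.85
shift [11.25  0.05 -0.2 ] turn [ 0.28  0.05 -0.09]
```

View pics/w3.png

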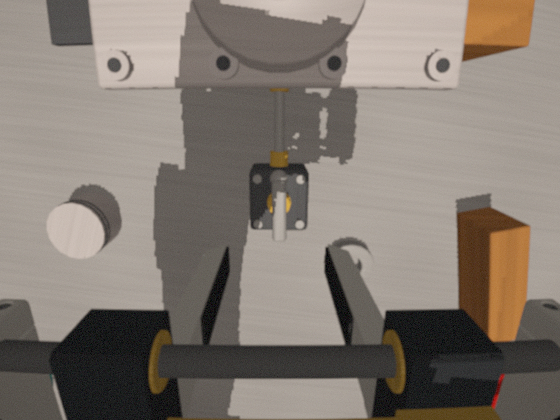

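The wrist view shows the valve bar at (280,205), between the fingers. Its yaw is 8.0° against 7.5° for the block, so the valve is at about 0.01 rad. Now I descend and grip.

Emit:
{"op": "arm_command", "data": {"motion": [{"dx": 3,"dy": 0.15,"dz": -0.3,"ax": 0,"ay": 0,"az": 0},{"dx": 7,"dy": 0.15,"dz": -0.3,"ax": 0,"ay": 0,"az": 0},{"dx": 10,"dy": 0.15,"dz": -0.3,"ax": 0,"ay": 0,"az": 0},{"dx": 11.2,"dy": 0.15,"dz": -0.3,"ax": 0,"ay": 0,"az": 0},{"dx": 11.2,"dy": 0.15,"dz": -0.3,"ax": 0,"ay": 0,"az": 0},{"dx": 11.2,"dy": 0.15,"dz": -0.3,"ax": 0,"ay": 0,"az": 0}]}}

```text
t: 12.45
tool_pos: [0.4709, -0.0508, 0.056]
tool_rot: [2.15, 0.144, -2.151]
force: [-0.6, -0.2, -0.3]
gripper_width: 0.0568
```

Emit:
{"op": "arm_command", "data": {"motion": [{"dx": 0,"dy": 0,"dz": 0,"ax": 0,"ay": 0,"az": 0},{"dx": 0,"dy": 0,"dz": 0,"ax": 0,"ay": 0,"az": 0},{"dx": 0,"dy": 0,"dz": 0,"ax": 0,"ay": 0,"az": 0},{"dx": 0,"dy": 0,"dz": 0,"ax": 0,"ay": 0,"az": 0},{"dx": 0,"dy": 0,"dz": 0,"ax": 0,"ay": 0,"az": 0},{"dx": 0,"dy": 0,"dz": 0,"ax": 0,"ay": 0,"az": 0},{"dx": 0,"dy": 0,"dz": 0,"ax": 0,"ay": 0,"az": 0},{"dx": 0,"dy": 0,"dz": 0,"ax": 0,"ay": 0,"az": 0}], "gripper": 0, "force": 20}}

```text
t: 13.25
tool_pos: [0.4709, -0.0511, 0.056]
tool_rot: [2.15, 0.143, -2.151]
force: [-1.0, -2.0, 2.2]
gripper_width: 0.012
```

```bash
python3 -c "
from h import *
go([.4702,-.051,.055],-82.5); print(arm.sense()['moment'])"
```

```text
pos [ 0.4709 -0.0511  0.056 ] F [-1.  -2.   2.2] w 0.012 t 13.25
shift [ 0.1  -0.02  0.07] turn [ 0.22  0.02 -0.11]
[-0.12248653  0.06496316  0.02656482]
```

Emit:
{"op": "arm_command", "data": {"motion": [{"dx": 0,"dy": 0,"dz": 0,"ax": -4,"ay": 0,"az": 0},{"dx": 0,"dy": 0,"dz": 0,"ax": -8,"ay": 0,"az": 0},{"dx": 0,"dy": 0,"dz": 0,"ax": -12,"ay": 0,"az": 0},{"dx": 0,"dy": 0,"dz": 0,"ax": -16,"ay": 0,"az": 0},{"dx": 0,"dy": 0,"dz": 0,"ax": -20,"ay": 0,"az": 0},{"dx": 0,"dy": 0,"dz": 0,"ax": -22.5,"ay": 0,"az": 0},{"dx": 0,"dy": 0,"dz": 0,"ax": -22.5,"ay": 0,"az": 0},{"dx": 0,"dy": 0,"dz": 0,"ax": -22.5,"ay": 0,"az": 0}]}}

```text
t: 14.05
tool_pos: [0.4707, -0.0504, 0.056]
tool_rot: [1.923, 0.518, -1.925]
force: [-1.2, 2.7, 3.3]
gripper_width: 0.012
```

```bash
cat > cov.py <<'E'
from h import *
go([.4702,-.051,.055],-82.5)
for n in('top','side'):
    c=grab(n); P=cloud(c); X=P.reshape(-1,3); d=(X[:,:2]-ram); a,b=d@ex,d@ey
    for nm,lo,hi in(('stand end',.06,.09),('block end',-.09,-.06)):
        s=(abs(a)<.035)&(b>lo)&(b<hi)&(X[:,2]>.095)&(X[:,2]<.16); print(n,nm,s.sum(),np.median(X[s,2]).round(4))
E
python3 cov.py
```

```text
pos [ 0.4707 -0.0504  0.056 ] F [-1.2  2.7  3.3] w 0.012 t 14.05
shift [0.1  0.02 0.07] turn [22.71  0.06 -0.06]
top stand end 164 0.1428
top block end 142 0.1428
side stand end 164 0.1394
side block end 139 0.1398
```

Emit:
{"op": "arm_command", "data": {"motion": [{"dx": 0,"dy": 0,"dz": 0,"ax": 0,"ay": 0,"az": 0},{"dx": 0,"dy": 0,"dz": 0,"ax": 0,"ay": 0,"az": 0},{"dx": 0,"dy": 0,"dz": 0,"ax": 0,"ay": 0,"az": 0},{"dx": 0,"dy": 0,"dz": 0,"ax": 0,"ay": 0,"az": 0},{"dx": 0,"dy": 0,"dz": 0,"ax": 0,"ay": 0,"az": 0}]}}

```text
t: 14.65
tool_pos: [0.4707, -0.0504, 0.056]
tool_rot: [1.923, 0.518, -1.925]
force: [-1.6, 2.9, 3.0]
gripper_width: 0.0121
```

```bash
python3 cov.py
```

```text
pos [ 0.4707 -0.0504  0.056 ] F [-1.6  2.9  3. ] w 0.0121 t 14.65
shift [0.1  0.03 0.07] turn [22.72  0.06 -0.06]
top stand end 144 0.1295
top block end 120 0.1293
side stand end 169 0.1272
side block end 137 0.1269
```

It sinks level at 2.2 cm/s. I hold until the ram is fully down, with margin.

Emit:
{"op": "arm_command", "data": {"motion": [{"dx": 0,"dy": 0,"dz": 0,"ax": 0,"ay": 0,"az": 0},{"dx": 0,"dy": 0,"dz": 0,"ax": 0,"ay": 0,"az": 0},{"dx": 0,"dy": 0,"dz": 0,"ax": 0,"ay": 0,"az": 0},{"dx": 0,"dy": 0,"dz": 0,"ax": 0,"ay": 0,"az": 0},{"dx": 0,"dy": 0,"dz": 0,"ax": 0,"ay": 0,"az": 0},{"dx": 0,"dy": 0,"dz": 0,"ax": 0,"ay": 0,"az": 0},{"dx": 0,"dy": 0,"dz": 0,"ax": 0,"ay": 0,"az": 0},{"dx": 0,"dy": 0,"dz": 0,"ax": 0,"ay": 0,"az": 0},{"dx": 0,"dy": 0,"dz": 0,"ax": 0,"ay": 0,"az": 0},{"dx": 0,"dy": 0,"dz": 0,"ax": 0,"ay": 0,"az": 0},{"dx": 0,"dy": 0,"dz": 0,"ax": 0,"ay": 0,"az": 0},{"dx": 0,"dy": 0,"dz": 0,"ax": 0,"ay": 0,"az": 0}]}}

```text
t: 15.95
tool_pos: [0.4707, -0.0504, 0.056]
tool_rot: [1.923, 0.518, -1.925]
force: [-1.5, 2.9, 2.9]
gripper_width: 0.0118
```

Emit:
{"op": "arm_command", "data": {"motion": [{"dx": 0,"dy": 0,"dz": 0,"ax": 0,"ay": 0,"az": 0},{"dx": 0,"dy": 0,"dz": 0,"ax": 0,"ay": 0,"az": 0},{"dx": 0,"dy": 0,"dz": 0,"ax": 0,"ay": 0,"az": 0},{"dx": 0,"dy": 0,"dz": 0,"ax": 0,"ay": 0,"az": 0},{"dx": 0,"dy": 0,"dz": 0,"ax": 0,"ay": 0,"az": 0},{"dx": 0,"dy": 0,"dz": 0,"ax": 0,"ay": 0,"az": 0},{"dx": 0,"dy": 0,"dz": 0,"ax": 0,"ay": 0,"az": 0},{"dx": 0,"dy": 0,"dz": 0,"ax": 0,"ay": 0,"az": 0},{"dx": 0,"dy": 0,"dz": 0,"ax": 0,"ay": 0,"az": 0},{"dx": 0,"dy": 0,"dz": 0,"ax": 0,"ay": 0,"az": 0},{"dx": 0,"dy": 0,"dz": 0,"ax": 0,"ay": 0,"az": 0},{"dx": 0,"dy": 0,"dz": 0,"ax": 0,"ay": 0,"az": 0}]}}

```text
t: 17.15
tool_pos: [0.4707, -0.0504, 0.056]
tool_rot: [1.923, 0.518, -1.925]
force: [-1.5, 2.3, 2.2]
gripper_width: 0.0117
```

Emit:
{"op": "arm_command", "data": {"motion": [{"dx": 0,"dy": 0,"dz": 0,"ax": 0,"ay": 0,"az": 0},{"dx": 0,"dy": 0,"dz": 0,"ax": 0,"ay": 0,"az": 0},{"dx": 0,"dy": 0,"dz": 0,"ax": 0,"ay": 0,"az": 0},{"dx": 0,"dy": 0,"dz": 0,"ax": 0,"ay": 0,"az": 0},{"dx": 0,"dy": 0,"dz": 0,"ax": 0,"ay": 0,"az": 0},{"dx": 0,"dy": 0,"dz": 0,"ax": 0,"ay": 0,"az": 0},{"dx": 0,"dy": 0,"dz": 0,"ax": 0,"ay": 0,"az": 0},{"dx": 0,"dy": 0,"dz": 0,"ax": 0,"ay": 0,"az": 0},{"dx": 0,"dy": 0,"dz": 0,"ax": 0,"ay": 0,"az": 0},{"dx": 0,"dy": 0,"dz": 0,"ax": 0,"ay": 0,"az": 0},{"dx": 0,"dy": 0,"dz": 0,"ax": 0,"ay": 0,"az": 0},{"dx": 0,"dy": 0,"dz": 0,"ax": 0,"ay": 0,"az": 0}]}}

```text
t: 18.35
tool_pos: [0.4707, -0.0504, 0.0561]
tool_rot: [1.923, 0.518, -1.925]
force: [-0.6, 1.6, 2.0]
gripper_width: 0.0119
```

```bash
python3 cov.py; python3 -c "
from h import *
c=grab('side'); cv2.imwrite('pics/s3.png',cv2.resize(c['pixels'][140:260,190:350],(800,600),interpolation=3))"
```

```text
pos [ 0.4707 -0.0504  0.0561] F [-0.6  1.6  2. ] w 0.0119 t 18.35
shift [0.11 0.02 0.07] turn [22.72  0.05 -0.06]
top stand end 114 0.109
top block end 91 0.1085
side stand end 165 0.1077
side block end 135 0.108
```

View pics/s3.png

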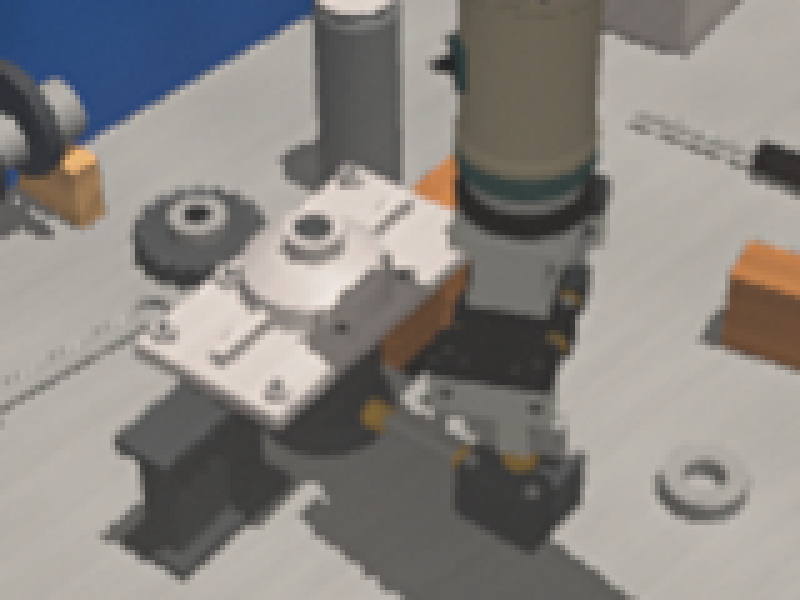

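The side view shows the cover level on the stand at (190,420) and the block at (430,320), with its top at 0.108, which is 94 + 14 mm. The unloaded ram may sink more slowly and is hidden, so I allow 3.6 s more.

Emit:
{"op": "arm_command", "data": {"motion": [{"dx": 0,"dy": 0,"dz": 0,"ax": 0,"ay": 0,"az": 0},{"dx": 0,"dy": 0,"dz": 0,"ax": 0,"ay": 0,"az": 0},{"dx": 0,"dy": 0,"dz": 0,"ax": 0,"ay": 0,"az": 0},{"dx": 0,"dy": 0,"dz": 0,"ax": 0,"ay": 0,"az": 0},{"dx": 0,"dy": 0,"dz": 0,"ax": 0,"ay": 0,"az": 0},{"dx": 0,"dy": 0,"dz": 0,"ax": 0,"ay": 0,"az": 0},{"dx": 0,"dy": 0,"dz": 0,"ax": 0,"ay": 0,"az": 0},{"dx": 0,"dy": 0,"dz": 0,"ax": 0,"ay": 0,"az": 0},{"dx": 0,"dy": 0,"dz": 0,"ax": 0,"ay": 0,"az": 0},{"dx": 0,"dy": 0,"dz": 0,"ax": 0,"ay": 0,"az": 0},{"dx": 0,"dy": 0,"dz": 0,"ax": 0,"ay": 0,"az": 0},{"dx": 0,"dy": 0,"dz": 0,"ax": 0,"ay": 0,"az": 0}]}}

```text
t: 19.7
tool_pos: [0.4707, -0.0504, 0.056]
tool_rot: [1.923, 0.518, -1.925]
force: [-0.7, 1.9, 2.5]
gripper_width: 0.0121
```

Emit:
{"op": "arm_command", "data": {"motion": [{"dx": 0,"dy": 0,"dz": 0,"ax": 0,"ay": 0,"az": 0},{"dx": 0,"dy": 0,"dz": 0,"ax": 0,"ay": 0,"az": 0},{"dx": 0,"dy": 0,"dz": 0,"ax": 0,"ay": 0,"az": 0},{"dx": 0,"dy": 0,"dz": 0,"ax": 0,"ay": 0,"az": 0},{"dx": 0,"dy": 0,"dz": 0,"ax": 0,"ay": 0,"az": 0},{"dx": 0,"dy": 0,"dz": 0,"ax": 0,"ay": 0,"az": 0},{"dx": 0,"dy": 0,"dz": 0,"ax": 0,"ay": 0,"az": 0},{"dx": 0,"dy": 0,"dz": 0,"ax": 0,"ay": 0,"az": 0},{"dx": 0,"dy": 0,"dz": 0,"ax": 0,"ay": 0,"az": 0},{"dx": 0,"dy": 0,"dz": 0,"ax": 0,"ay": 0,"az": 0},{"dx": 0,"dy": 0,"dz": 0,"ax": 0,"ay": 0,"az": 0},{"dx": 0,"dy": 0,"dz": 0,"ax": 0,"ay": 0,"az": 0}]}}

```text
t: 20.9
tool_pos: [0.4707, -0.0504, 0.056]
tool_rot: [1.923, 0.518, -1.925]
force: [-0.6, 2.7, 2.4]
gripper_width: 0.0119
```

Emit:
{"op": "arm_command", "data": {"motion": [{"dx": 0,"dy": 0,"dz": 0,"ax": 0,"ay": 0,"az": 0},{"dx": 0,"dy": 0,"dz": 0,"ax": 0,"ay": 0,"az": 0},{"dx": 0,"dy": 0,"dz": 0,"ax": 0,"ay": 0,"az": 0},{"dx": 0,"dy": 0,"dz": 0,"ax": 0,"ay": 0,"az": 0},{"dx": 0,"dy": 0,"dz": 0,"ax": 0,"ay": 0,"az": 0},{"dx": 0,"dy": 0,"dz": 0,"ax": 0,"ay": 0,"az": 0},{"dx": 0,"dy": 0,"dz": 0,"ax": 0,"ay": 0,"az": 0},{"dx": 0,"dy": 0,"dz": 0,"ax": 0,"ay": 0,"az": 0},{"dx": 0,"dy": 0,"dz": 0,"ax": 0,"ay": 0,"az": 0},{"dx": 0,"dy": 0,"dz": 0,"ax": 0,"ay": 0,"az": 0},{"dx": 0,"dy": 0,"dz": 0,"ax": 0,"ay": 0,"az": 0},{"dx": 0,"dy": 0,"dz": 0,"ax": 0,"ay": 0,"az": 0}]}}

```text
t: 22.1
tool_pos: [0.4707, -0.0504, 0.0561]
tool_rot: [1.923, 0.518, -1.925]
force: [-2.2, 3.1, 2.9]
gripper_width: 0.0125
```

Emit:
{"op": "arm_command", "data": {"motion": [{"dx": 0,"dy": 0,"dz": 0,"ax": 4,"ay": 0,"az": 0},{"dx": 0,"dy": 0,"dz": 0,"ax": 9,"ay": 0,"az": 0},{"dx": 0,"dy": 0,"dz": 0,"ax": 14,"ay": 0,"az": 0},{"dx": 0,"dy": 0,"dz": 0,"ax": 18,"ay": 0,"az": 0},{"dx": 0,"dy": 0,"dz": 0,"ax": 21,"ay": 0,"az": 0},{"dx": 0,"dy": 0,"dz": 0,"ax": 22,"ay": 0,"az": 0},{"dx": 0,"dy": 0,"dz": 0,"ax": 22,"ay": 0,"az": 0},{"dx": 0,"dy": 0,"dz": 0,"ax": 22,"ay": 0,"az": 0}]}}

```text
t: 22.9
tool_pos: [0.4709, -0.0511, 0.0561]
tool_rot: [2.146, 0.152, -2.146]
force: [-0.0, -1.4, 1.1]
gripper_width: 0.0118
```

```bash
python3 -c "
from h import *
go([.4702,-.051,.055],-82.5);print(arm.sense()['moment'])"
```

```text
pos [ 0.4709 -0.0511  0.0561] F [-0.  -1.4  1.1] w 0.0118 t 22.9
shift [ 0.11 -0.02  0.07] turn [ 0.73  0.02 -0.11]
[-0.1730458   0.00702625  0.05873656]
```

Emit:
{"op": "arm_command", "data": {"motion": [{"dx": 0,"dy": 0,"dz": 0,"ax": 0,"ay": 0,"az": 0},{"dx": 0,"dy": 0,"dz": 0,"ax": 0,"ay": 0,"az": 0},{"dx": 0,"dy": 0,"dz": 0,"ax": 0,"ay": 0,"az": 0},{"dx": 0,"dy": 0,"dz": 0,"ax": 0,"ay": 0,"az": 0},{"dx": 0,"dy": 0,"dz": 0,"ax": 0,"ay": 0,"az": 0}], "gripper": 55}}

```text
t: 23.4
tool_pos: [0.4709, -0.0511, 0.056]
tool_rot: [2.146, 0.152, -2.146]
force: [-0.2, -0.1, -0.6]
gripper_width: 0.0483
```

Emit:
{"op": "arm_command", "data": {"motion": [{"dx": -2,"dy": 0,"dz": 0,"ax": 0,"ay": 0,"az": 0},{"dx": -6,"dy": 0,"dz": 0,"ax": 0,"ay": 0,"az": 0},{"dx": -10,"dy": 0,"dz": 0,"ax": 0,"ay": 0,"az": 0},{"dx": -13,"dy": 0,"dz": 0,"ax": 0,"ay": 0,"az": 0},{"dx": -14,"dy": 0,"dz": 0,"ax": 0,"ay": 0,"az": 0},{"dx": -14,"dy": 0,"dz": 0,"ax": 0,"ay": 0,"az": 0},{"dx": -14,"dy": 0,"dz": 0,"ax": 0,"ay": 0,"az": 0}]}}

```text
t: 24.1
tool_pos: [0.4701, -0.0507, 0.195]
tool_rot: [2.144, 0.153, -2.148]
force: [0.3, -0.1, -0.3]
gripper_width: 0.0515
```

```bash
python3 cov.py; python3 -c "
from h import *
w=grab('wrist'); P=cloud(w)
for a,z,n in((.075,.09,'bar'),(.038,.052,'block')):
    b=P[(P[...,2]>a)&(P[...,2]<z)&(P[...,0]<.515)&(P[...,0]>.42)&(abs(P[...,1]+.05)<.06)]; print(n,len(b),cv2.minAreaRect(b[:,:2].astype(np.float32)*1000))
c=grab('side'); cv2.imwrite('pics/fin.png',np.vstack([cv2.resize(w['pixels'],(400,300)),cv2.resize(c['pixels'][160:265,200:340],(400,300))]))"
```

```text
pos [ 0.4701 -0.0507  0.195 ] F [ 0.3 -0.1 -0.3] w 0.0515 t 24.1
shift [14.    0.02 -0.04] turn [ 0.74  0.13 -0.08]
top stand end 237 0.1095
top block end 0 nan
side stand end 163 0.1079
side block end 136 0.1079
bar 747 ((471.8336486816406, -51.162269592285156), (57.09747314453125, 11.401530265808105), 8.488991737365723)
block 2233 ((469.87347412109375, -51.51942825317383), (60.04294967651367, 55.97821044921875), 7.045162677764893)
  return _methods._mean(a, axis=axis, dtype=dtype,
  ret = ret.dtype.type(ret / rcount)
```

View pics/fin.png

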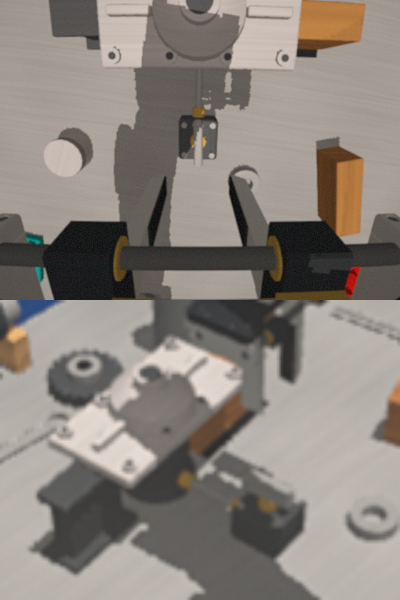

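The final views show the valve bar at (198,145), in line with the pipe, so it is shut at about 0.02 rad. The cover is level at 0.108 on both ends and the robot is clear.

```bash
python3 -c "
from station import arm
print(arm.close_job(), arm.sense()['t'])"
```

```text
the job is handed in; nothing more can be done
the job is handed in; nothing more can be done
```

I handed the job in at about 24 s; the one thing I could not check directly is that the ram is fully down.

- **Block:** The tall block (left, measured 0.091 m high) stands on the pad, square to the jack. It is centred 117 mm from the ram's axis, with its top at 0.093 m.
- **Lowering:** I opened the valve to about 0.4 rad. The cover sank level at about 2.2 cm/s.
- **Ram:** It is hidden under the cover, so "fully down" rests on time. I held the valve open for about 8 s, where the stroke normally takes about 3 s.
- **Valve:** It is shut again. The bar is 0.01–0.03 rad from the jack's axis, against the 0.15 limit.
- **Final checks:** The side camera put the plate's top at 0.108 m at both ends, which is level on stand and block. The top camera could not see the block end in that last check because the arm was in the way. It gave 0.1095 m for the stand end, within the calibration error. The gripper was clear of everything, and I saw no bystander moved, though I did not measure them all.

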